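# Put the bayonet lid on a fruit chopper and hold it half-turned

## Task

Pick up the orange lid and put it on the fruit chopper: handle ends at the white marks so that the two steel lugs drop through the notches, and push it down until its brim lies flat on the rim. Then turn it clockwise (seen from above) half of the way to the lock, until the handle points at the yellow marks (about 35 degrees), and never on towards the red marks, where the lock would click. The lid springs back most of the way when let go, so finish while still gripping it there; leave the glass, flask, phone and fruit plate alone.

Things in the scene. Friction and masses are not known exactly. Their poses are not given: they have to be found in the camera images.
- chopper: Fruit chopper, fixed: white motor base (radius 62 mm), clear bowl, grey rim (outer radius 57 mm, flat top 135 mm above the table). Origin on its vertical axis at table height. On the rim, in pairs at opposite sides: white marks on its x axis, yellow 0.6 rad and red 1.2 rad clockwise from white seen from above. At red the lock clicks; sprung balls begin to resist at about 0.8 rad.
- mouth (a point): Centre of the chopper's mouth on the rim's flat top, 135 mm above the chopper's origin, axes as the chopper's. Inner radius 36 mm, widened at +x and -x by two notches 17 mm wide (out to a radius of 46 mm) for the lid's lugs. The rim flange is 6 mm thick; below it the lugs can turn. The lid fits either way round.
- lid: Loose lid, about 0.18 kg, starts upright on its plug. Origin at the centre of the plug's underside, z up. White plug of radius 34 mm, 22 mm deep, lowest 6 mm tapered. Two steel lugs at +x and -x (under the handle's ends) reach to a radius of 41 mm, 10 mm wide, 8 to 14 mm above the origin: 3.5 mm play to each side in a notch. Half a turn about z makes no difference.
- lid_brim (a point): Centre of the underside of the lid's orange brim (radius 46 mm, 5 mm thick), 22 mm above the lid's origin; axes as the lid's. Fully in, the brim lies on the chopper's rim: this point is then at the mouth's centre, 135 mm above the table.
- lid_handle (a point): Middle of the lid's orange bar handle, 41 mm above the lid's origin; axes as the lid's. The bar is 64 mm long along x, 14 mm thick along y, and stands from 27 to 55 mm above the lid's origin.
- collar (a joint): Hidden sprung ring under the chopper's rim, turned by the lid's lugs: 0 at rest, grows as the lid turns clockwise (rad, stops at 1.25). Through the lugs' play it lags the lid's own angle by 0.05 to 0.15 rad. Its spring turns the lid back with about 0.04 Nm at 0 and 0.10 Nm at 0.6 rad.
- glass: Drinking glass, radius 33 mm, 95 mm tall, loose, to be left alone. Origin at the centre of its underside.
- flask: Dark steel drinking flask with a white cap, radius 34 mm, 190 mm tall, loose, to be left alone. Origin at the centre of its underside.
- phone: Black phone lying flat, 155 x 74 x 9 mm, loose, to be left alone. Origin at the centre of its underside, long side along x.
- fruitplate: White plate of radius 85 mm with red melon wedges, 51 mm tall in all, loose, to be left alone. Origin at the centre of its underside.
There are look-alikes about, which are no part of the job. Of the things that look like the lid, take the one that is farthest from the robot's base at the start.

How it is judged:
By the outcome, as a careful person would: the job done as asked, in the order asked, and still so for the second after the job is handed in, while the arm keeps its last pose, push and grip.
It also fails if it takes over 45 s, if anything falls off the work surface, if the arm or the gripper's body presses on something with over 40 N, if the wrist force passes 120 N, or if a joint passes its speed limit or range.

## Robot

A 6-joint arm with a two-finger parallel gripper is mounted at the origin on the work surface. World frame = base frame: x ahead of the robot, y to its left, z up, the work surface at z = 0. Lengths are in m, angles in rad, forces in N, time in s.
With the tool pointing down it reaches from about 0.225 to 0.875 m from the base axis. Payload 3.4 kg.
Tool frame: the origin (TCP) lies midway between the tips of the shut fingers; the grasp point (between the pads) lies 19 mm behind it (manip.pinch_z is the z of the grasp point in the tool frame, in m); z points along the fingers, x is the direction in which the jaws open and shut, and the axes are right-handed (so a half turn about z gives the same grasp; the last joint's range is limited). The gripper opens to 85 mm and grips with 20 to 120 N. Pads are 22 mm wide; open, the fingers measure 114 mm over their backs; the gripper's body (76 mm by 85 mm) begins 54 mm behind the grasp point. The pads swing forward as they close: fully open they stand 13 mm farther back than shut.
Start: joints at [-1.375, 0.276, 1.505, -0, 1.361, -0.121], TCP at [0.179, -0.546, 0.231] pointing down, gripper open.
Joint ranges: [-2.89, 2.89], [-0.75, 2.08], [0.22, 2.7], [-1.18, 4.32], [0.11, 2.71], [-2.7, 2.7]. Speed limits (rad/s): [2.57, 2.57, 3.14, 3.14, 3.14, 3.14].

## Interface

Orientations are given as a unit quaternion [w, x, y, z].
In Python, from rig import manip gives the robot as it stands. The module is installed in compiled form; this text tells all that it offers.
- The arm moves only by the tool drive_tool, never from a script. Its argument "steps" is a list of rows, each a list of 5 numbers: the shift along the tool's x, y, z in mm, then the turn about the tool's z in rad, then the gripper command: -1 is shut, 1 is fully open, values between are in proportion. A call has 1 to 5 rows; each row is the pose to reach, as a shift and turn from the pose measured when the call began, along the tool's axes at that moment; what a row does not reach only later rows make up. A row lasts 1/10 s, in which the tool goes at most 50 mm and 8.59 degrees, less where a joint would pass 70% of its speed; a pose out of reach is approached as far as the arm can. A call with a gripper value outside its range is refused whole. The fingers move at their own pace and stop on an object; "squeeze" is the grip in N (left out, the last holds). Time passes only in rows, so rows that repeat a pose let the fingers close. It gives the time, the measured TCP pose, the force and the opening at its end, in the units of the state.
- manip.get_state(): the state, without advancing time (a new reading comes with each control period).
- manip.get_image(name): name is "side" or "top"; returns the picture (400x640x3 uint8, blue, green, red); there is no depth.
- manip.get_calibration(name): a dict with "camera_matrix" (3x3 intrinsics, pixels), "rvec" (rotation vector, rad) and "tvec" (3), from world to camera coordinates, as OpenCV has them. Camera axes: x right, y down, z forward; pixel columns grow to the right and rows downward; lengths in m; the calibration is good to about 2 mm. A picture is of the moment at which its call begins. get_calibration takes no time and is no camera call.
- manip.sign_off(): hands the job in, once; it reports no verdict.
Trained networks look in the newest picture that a camera, given by its name, has taken for a name from the list of things; names that differ only in an ending like _2 or _b are one class to them, and where a whole thing is asked for, a point or a joint stands for the part that bears it (a point fixed in the world has none). Each returns a list of dicts, best first, with "conf" (0 to 1); they miss things now and then, are a little off and sometimes report something else, mostly with a low value. They report only what shows in the picture. A call takes as long as a camera call. They do not tell look-alikes from the thing itself.
- manip.masks_of(camera, name): "pixels" (400x640 bool, what is visible of it) and "location" ([column, row] in pixels, amid what is visible of it).
The state is a dict: "clock": time; "qpos": joint angles; "qd": joint speeds; "effort": joint torques, N m; "position": TCP position; "ee_rot": TCP orientation; "contact_force": force on the tool from outside, world axes, zero at the start; "moment": the same for the moment, N m; "width": finger opening in m.
Only numpy, scipy, OpenCV 4.12 (cv2) and the standard library are available. Lean on these libraries where they do the work, as an engineer would, in place of code of your own. Each camera call takes 0.05 s, during which the arm holds its last target.

## Working session

There is one attempt and no reset: what is moved stays moved. The work goes in short steps, Python scripts to look and compute and a tool call to move; the robot and the scene stay as the last step left them, time stands still between calls to the robot, and variables do not carry over. Pictures are saved under pics/ and viewed, and the job is handed in when it is done.

Besides the shell and the picture viewer there is one more tool, called after "Call:" in YAML: its name, and indented under it one key for each argument. drive_tool: Moves the arm, as the interface text tells. Its arguments: {"type":"object","properties":{"steps":{"type":"array","items":{"type":"array","items":{"type":"number"}}},"squeeze":{"type":"number"}},"required":["steps"]}

```bash
mkdir -p pics
python3 - <<'E'
from rig import manip
import cv2
for c in("top","side"):
    im=manip.get_image(c); cv2.imwrite(f"pics/{c}0.png",im)
    k=manip.get_calibration(c); print(c,k)
    for n in("lid","chopper"):
        for r in manip.masks_of(c,n): print(n,r["conf"],r["location"],r["pixels"].sum())
s=manip.get_state();print(s, manip.pinch_z)
E
```

```text
top {'camera_matrix': array([[402.72939588,   0.        , 320.47301272],
       [  0.        , 402.72939588, 197.73904201],
       [  0.        ,   0.        ,   1.        ]]), 'rvec': array([ 2.18063451, -2.16617501,  0.10219143]), 'tvec': array([3.68430695e-04, 5.05287505e-01, 1.31986202e+00])}
lid 0.91 [236.0, 286.2] 630
lid 0.83 [318.8, 224.8] 609
lid 0.62 [264.3, 244.1] 589
lid 0.6 [276.0, 197.6] 583
chopper 0.92 [379.6, 172.0] 1360
chopper 0.55 [461.8, 177.7] 619
side {'camera_matrix': array([[412.45516065,   0.        , 320.61613465],
       [  0.        , 412.45516065, 205.41797894],
       [  0.        ,   0.        ,   1.        ]]), 'rvec': array([ 0.73121292, -2.40604585,  1.35767022]), 'tvec': array([0.39483164, 0.22898001, 0.95182589])}
lid 0.82 [349.3, 337.7] 1302
lid 0.81 [279.1, 259.2] 671
lid 0.79 [336.2, 241.6] 662
lid 0.65 [322.5, 286.7] 863
chopper 0.73 [327.5, 179.0] 1858
{'clock': 0.3, 'qpos': array([-1.37500352e+00,  2.76185361e-01,  1.50529880e+00,  3.71035518e-06,
        1.36072779e+00, -1.20985879e-01]), 'qd': array([-1.08325621e-04, -3.19771257e-03, -1.33927261e-03, -6.57689203e-05,
       -1.07900973e-03, -4.62656815e-04]), 'effort': array([ 1.07118583e-03, -4.16253197e+01, -2.45653635e+01, -6.88422256e-05,
        6.04911736e-03, -1.55822943e-05]), 'position': array([ 0.17909052, -0.54623789,  0.23100598]), 'ee_rot': array([-2.11944048e-04,  8.09785862e-01, -5.86725457e-01, -2.25755603e-04]), 'contact_force': array([0.05198031, 0.35374545, 0.80661763]), 'moment': array([-0.04278352,  0.03283196,  0.01307875]), 'width': 0.0858530205940637} -0.0187
```

View pics/top0.png

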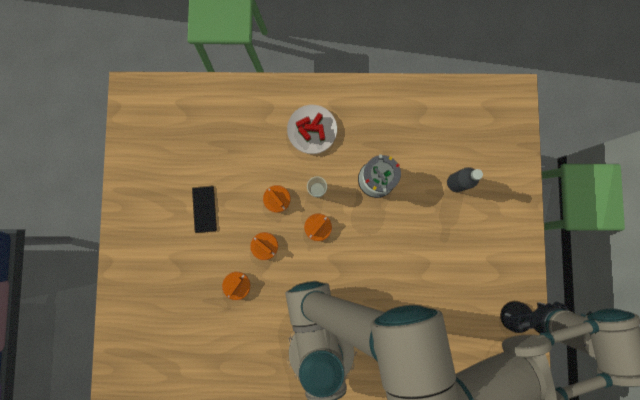

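View pics/side0.png

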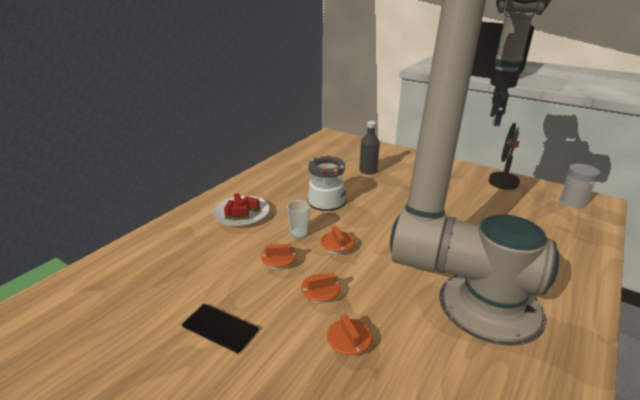

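```bash
cat > h.py <<'E'
import numpy as np,cv2
from rig import manip
def cam(c):
    k=manip.get_calibration(c); R=cv2.Rodrigues(np.array(k["rvec"],float))[0]; return np.array(k["camera_matrix"]),R,np.array(k["tvec"],float).ravel()
def topl(c,uv,z):
    K,R,t=cam(c); d=R.T@np.linalg.solve(K,np.array([uv[0],uv[1],1.])); o=-R.T@t
    return o+d*(z-o[2])/d[2]
def proj(c,P):
    K,R,t=cam(c); p=(R@np.atleast_2d(P).T).T+t; q=(K@p.T).T; return q[:,:2]/q[:,2:]
E
python3 - <<'E'
from h import *
for p in [(236,286.2),(318.8,224.8),(264.3,244.1),(276,197.6)]:
    a=topl("top",p,.04);print(p,a,np.hypot(a[0],a[1]))
for p in [(349.3,337.7),(279.1,259.2),(336.2,241.6),(322.5,286.7)]:
    a=topl("side",p,.03);print(p,a,np.hypot(a[0],a[1]))
a=topl("top",(379.6,172),.135);print(a); print(topl("side",(327.5,179),.1))
im=cv2.imread("pics/top0.png"); 
cv2.imwrite("pics/top0z.png",cv2.resize(im[140:310,210:420],None,fx=3.5,fy=3.5,interpolation=cv2.INTER_CUBIC))
im=cv2.imread("pics/side0.png"); 
cv2.imwrite("pics/side0z.png",cv2.resize(im[130:350,220:420],None,fx=2.7,fy=2.7,interpolation=cv2.INTER_CUBIC))
E
```

```text
(236, 286.2) [0.21506647 0.27454389 0.04      ] 0.34875196773769435
(318.8, 224.8) [0.41469473 0.00861594 0.04      ] 0.41478422642289947
(264.3, 244.1) [0.35071587 0.18584415 0.04      ] 0.39691267121733603
(276, 197.6) [0.50322394 0.150289   0.04      ] 0.5251867483742729
(349.3, 337.7) [0.21201381 0.2896454  0.03      ] 0.3589489029014277
(279.1, 259.2) [0.48670506 0.1716059  0.03      ] 0.5160720885321513
(336.2, 241.6) [0.40641657 0.02695725 0.03      ] 0.40730961129144094
(322.5, 286.7) [0.33941075 0.19495487 0.03      ] 0.3914167302955506
[ 0.57557425 -0.17771176  0.135     ]
[ 0.55117762 -0.15221126  0.1       ]
```

Lid look-alikes in the top picture are at (236,286) r=0.35, (264,244) r=0.40, (319,225) r=0.41 and (276,198) r=0.52. The one at (276,198), side (279,259), is farthest from the base, so it should be the one meant. I'll confirm it in a crop.

View pics/top0z.png

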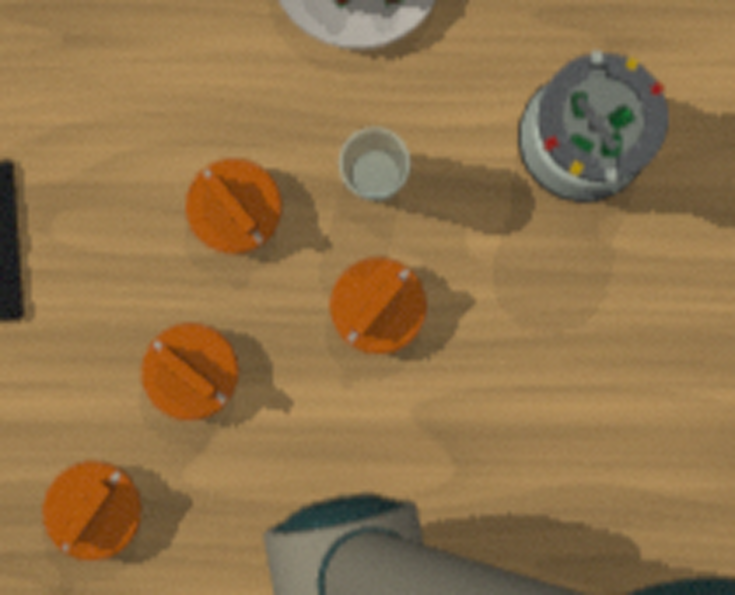

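View pics/side0z.png

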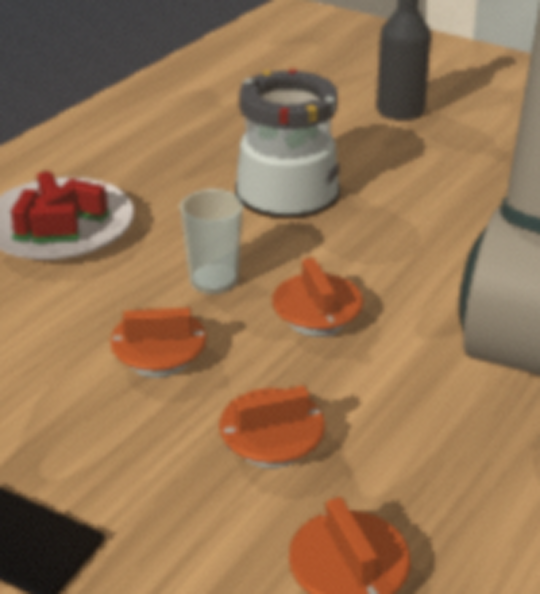

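Run:
```python
from h import *
im=cv2.imread("pics/top0.png"); 
cv2.imwrite("pics/a.png",cv2.resize(im[175:220,250:300],None,fx=12,fy=12,interpolation=cv2.INTER_CUBIC))
cv2.imwrite("pics/b.png",cv2.resize(im[147:205,350:410],None,fx=10,fy=10,interpolation=cv2.INTER_CUBIC))
im=cv2.imread("pics/side0.png"); 
cv2.imwrite("pics/c.png",cv2.resize(im[145:215,290:360],None,fx=8,fy=8,interpolation=cv2.INTER_CUBIC))
cv2.imwrite("pics/d.png",cv2.resize(im[230:275,250:310],None,fx=10,fy=10,interpolation=cv2.INTER_CUBIC))
```

```text
(no output)
```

View pics/a.png

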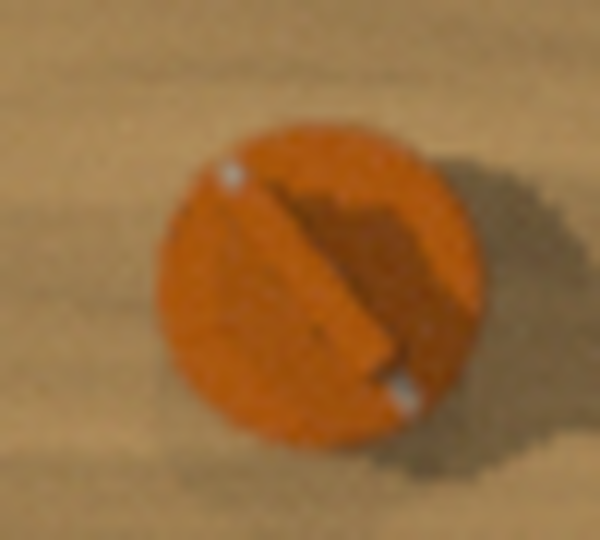

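View pics/b.png

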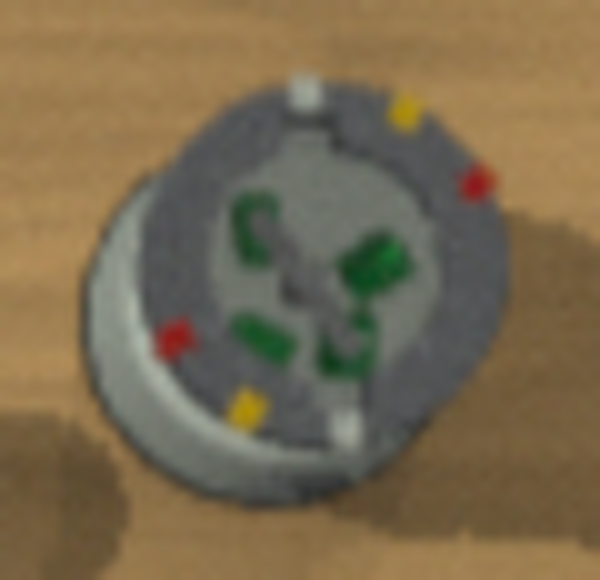

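View pics/c.png

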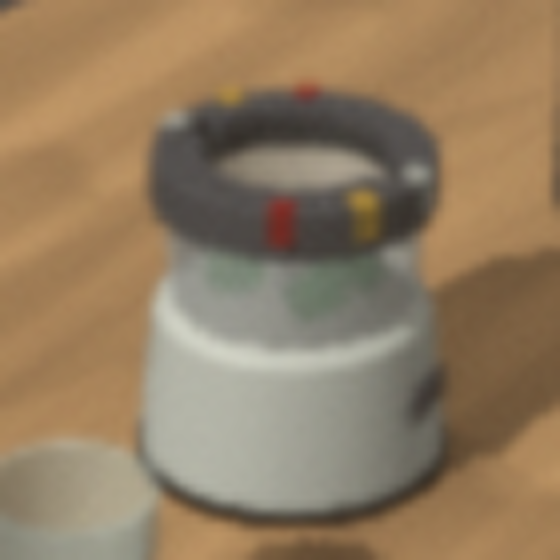

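View pics/d.png

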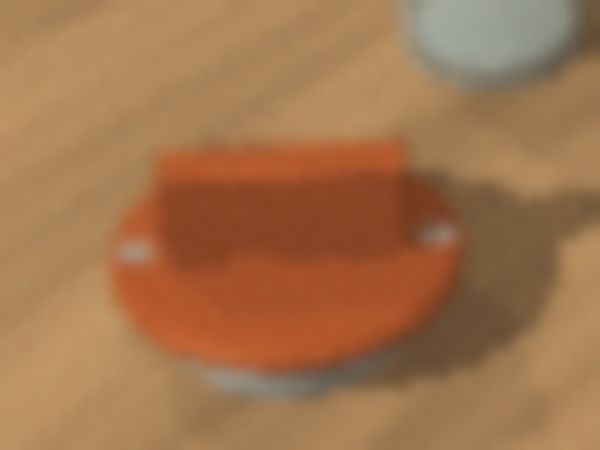

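The crops confirm it. The target lid is centred at top (276.8,198.9), with its brim marks up-left and down-right. The chopper's rim centre is at about top (382,173), with white marks at (380,156) and (384,189). Yellow lies clockwise of white.

```bash
cat >> h.py <<'E'
from scipy.optimize import least_squares
def spots(im,box,f):
    """weighted centroids of blobs: f(hsv float image)->weight"""
    x0,y0,x1,y1=box; s=8
    c=cv2.resize(im[y0:y1,x0:x1],None,fx=s,fy=s,interpolation=cv2.INTER_CUBIC)
    m=f(cv2.cvtColor(c,cv2.COLOR_BGR2HSV).astype(int)).astype(np.uint8)
    n,l,st,ce=cv2.connectedComponentsWithStats(m)
    return [((ce[i]+.5)/s-.5+[x0,y0],st[i,4]/s/s) for i in range(1,n) if st[i,4]>s*s*.8]
E
python3 - <<'E'
from h import *
T=cv2.imread("pics/top0.png");S=cv2.imread("pics/side0.png")
red=lambda h:((h[...,0]<7)|(h[...,0]>173))&(h[...,1]>140)&(h[...,2]>80)
yel=lambda h:(h[...,0]>18)&(h[...,0]<30)&(h[...,1]>150)
wht=lambda h:(h[...,1]<45)&(h[...,2]>150)
lw=lambda h:(h[...,1]<140)&(h[...,2]>110)
org=lambda h:(h[...,0]<14)&(h[...,1]>190)
for n,f in(("red",red),("yel",yel),("wht",wht)):
    print(n,spots(T,(358,150,410,195),f)); print("  side",spots(S,(305,150,350,180),f))
print("lidw",spots(T,(262,183,294,215),lw)); print(spots(S,(255,240,302,275),lw))
print("lido",spots(T,(258,180,300,220),org), spots(S,(255,240,302,275),org))
E
```

```text
red [(array([397.13663151, 165.00263648]), np.float64(6.296875)), (array([367.01216919, 180.47672495]), np.float64(8.265625))]
  side [(array([324.67302799, 172.48266539]), np.float64(12.28125))]
yel [(array([390.21574733, 157.51757117]), np.float64(8.78125)), (array([374.2613255 , 187.56270973]), np.float64(9.3125))]
  side [(array([335.36668578, 171.1043578 ]), np.float64(6.8125))]
wht [(array([380.13032946, 155.5750969 ]), np.float64(4.03125)), (array([365.32782698, 182.64146231]), np.float64(34.40625)), (array([384.30867347, 189.47321429]), np.float64(3.0625))]
  side [(array([331.10610228, 165.6715057 ]), np.float64(19.171875)), (array([311.23153409, 179.00284091]), np.float64(1.375)), (array([313.56477273, 179.22840909]), np.float64(0.859375))]
lidw [(array([273.70808258, 194.92579725]), np.float64(251.84375)), (array([291.14599934, 207.5062251 ]), np.float64(70.59375)), (array([283.40542035, 207.66611357]), np.float64(5.296875))]
[(array([276.89865614, 258.26955724]), np.float64(887.71875)), (array([262.81967213, 254.671875  ]), np.float64(7.625))]
lido [(array([275.89693709, 
[... 1988 characters left out ...]
246.71651786]), np.float64(0.875)), (array([271.68877551, 254.35459184]), np.float64(1.53125)), (array([276.3497617 , 257.17016898]), np.float64(9.015625)), (array([268.44940476, 256.31845238]), np.float64(1.3125)), (array([280.57759197, 261.28515886]), np.float64(46.71875)), (array([289.79356061, 256.74431818]), np.float64(1.03125)), (array([268.04452464, 260.21738231]), np.float64(42.484375)), (array([285.5466954, 257.1795977]), np.float64(2.71875)), (array([292.06636598, 257.14239691]), np.float64(1.515625)), (array([289.17633285, 259.24441643]), np.float64(5.421875)), (array([280.07596154, 259.2125    ]), np.float64(1.015625)), (array([287.49782819, 261.6078668 ]), np.float64(4.046875))]
```

Run:
```python
from h import *
cv=lambda p,s,o:(np.array(p,float)+.5)/s-.5+np.array(o)
# chopper, top only: marks at unknown radius; z .135
obs=[(0,(380.13,155.6)),(0,(384.35,189.2)),(.6,(390.2,157.5)),(.6,(374.26,187.56)),(1.2,(397.14,165.)),(1.2,(367.01,180.5))]
obs=[(a+(np.pi if i%2 else 0),p) for i,(a,p) in enumerate(obs)]
def f(v):
    x,y,th,r=v; P=np.array([[x+r*np.cos(th-a),y+r*np.sin(th-a),.135] for a,_ in obs]); return (proj("top",P)-np.array([p for _,p in obs])).ravel()
s=least_squares(f,[.575,-.178,0,.052]);print("chopper",s.x,np.abs(s.fun).max())
print("side check white", proj("side",[[s.x[0]+q*s.x[3]*np.cos(s.x[2]),s.x[1]+q*s.x[3]*np.sin(s.x[2]),.135] for q in(1,-1)]), cv((177,120),8,(290,145)),cv((415,175),8,(290,145)))
tm=[cv((232,174),12,(250,175)),cv((405,392),12,(250,175))]; sm=[cv((134,252),10,(250,230)),cv((438,234),10,(250,230))]
for cams in ("ts","t","s"):
  def g(v):
    x,y,th,r=v; P=np.array([[x+q*r*np.cos(th),y+q*r*np.sin(th),.027] for q in(1,-1)])
    o=[]
    if "t" in cams:o+=list((proj("top",P)-tm).ravel())
    if "s" in cams:o+=list((proj("side",P)-sm).ravel())
    return o
  s=least_squares(g,[.5,.15,.7,.042]);print("lid",cams,s.x,np.abs(s.fun).max())
print(topl("top",cv((322,284),12,(250,175)),.027))
# side brim extents
print("brim top", proj("side",[[.5+.046*np.cos(a),.155+.046*np.sin(a),.027] for a in np.linspace(0,6.28,5)]))
q=manip.get_state()["ee_rot"]
from scipy.spatial.transform import Rotation as R
print(R.from_quat(np.roll(q,-1)).as_matrix().round(4))
```

```text
chopper [ 0.57402523 -0.18569321  0.11348928  0.05272724] 0.26558591957760314
side check white [[312.40497918 159.70521643]
 [342.6948687  166.42223063]] [311.6875 159.5625] [341.4375 166.4375]
lid ts [0.5040483  0.15238686 0.68494658 0.039102  ] 0.41480300787947044
lid t [0.50275315 0.1514777  0.68165958 0.03888227] 2.1032064978498966e-12
lid s [0.50493124 0.15277791 0.68820444 0.03921732] 4.831690603168681e-13
[0.50241735 0.15045075 0.027     ]
brim top [[265.45861115 248.90223183]
 [267.61362428 264.41099236]
 [293.40274273 261.26137014]
 [290.02549516 246.0587259 ]
 [265.49486739 248.87420071]]
[[ 3.115e-01 -9.502e-01 -1.000e-04]
 [-9.502e-01 -3.115e-01  6.000e-04]
 [-6.000e-04 -1.000e-04 -1.000e+00]]
```

```bash
cat > go.py <<'E'
import sys
from h import *
from scipy.spatial.transform import Rotation as Ro
s=manip.get_state(); x,y,z,phi=map(float,sys.argv[1:5])
M=Ro.from_quat(np.roll(s["ee_rot"],-1)).as_matrix()
d=M.T@(np.array([x,y,z])-s["position"])*1000
c=np.arctan2(M[1,0],M[0,0])
t=(c-phi+np.pi)%(2*np.pi)-np.pi
print("t%.2f"%s["clock"],"shift",d.round(1),"len",np.linalg.norm(d).round(0),"turn",t.round(3),"pos",s["position"].round(4),"phi",c.round(4),"tilt",M[:2,2].round(4),"F",s["contact_force"].round(1),"M",s["moment"].round(2),"w",s["width"].round(4),"q",s["qpos"].round(2))
E
python3 go.py 0.5035 0.152 0.2 -0.886; python3 go.py 0.5035 0.152 0.031 -0.886
```

```text
Traceback (most recent call last):
  File "go.py", line 9, in <module>
    print("t%.2f"%s["clock"],"shift",d.round(1),"len",np.linalg.norm(d).round(0),"turn",t.round(3),"pos",s["position"].round(4),"phi",c.round(4),"tilt",M[:2,2].round(4),"F",s["contact_force"].round(1),"M",s["moment"].round(2),"w",s["width"].round(4),"q",s["qpos"].round(2))
                                                                                                                                                                                                                                      ^^^^^^^^^^^^^^^^
AttributeError: 'float' object has no attribute 'round'
Traceback (most recent call last):
  File "go.py", line 9, in <module>
    print("t%.2f"%s["clock"],"shift",d.round(1),"len",np.linalg.norm(d).round(0),"turn",t.round(3),"pos",s["position"].round(4),"phi",c.round(4),"tilt",M[:2,2].round(4),"F",s["contact_force"].round(1),"M",s["moment"].round(2),"w",s["width"].round(4),"q",s["qpos"].round(2))
                                                                                                                                                                                                                                      ^^^^^^^^^^^^^^^^
AttributeError: 'float' object has no attribute 'round'
```

```bash
sed -i 's/s\["width"\].round(4)/round(s["width"],4)/' go.py
python3 go.py 0.5035 0.152 0.2 -0.886
```

```text
t0.30 shift [-562.4 -525.8   31.4] len 771.0 turn -0.368 pos [ 0.1791 -0.5462  0.231 ] phi -1.254 tilt [-0.0001  0.0006] F [0.1 0.4 0.8] M [-0.04  0.03  0.01] w 0.0859 q [-1.38  0.28  1.51  0.    1.36 -0.12]
```

Call:
drive_tool:
  steps:
    - [-36, -34, 0, -0.05, 1]
    - [-72, -68, 0, -0.1, 1]
    - [-108, -102, 0, -0.15, 1]
    - [-144, -136, 0, -0.2, 0.3]
    - [-180, -170, 0, -0.25, 0.3]

```text
clock: 0.8
position: [0.285, -0.3204, 0.2312]
ee_rot: [-0.0, 0.877, -0.481, 0.0]
contact_force: [0.7, -1.2, -0.4]
width: 0.0594
```

```bash
python3 go.py 0.5035 0.152 0.2 -0.886
```

```text
t0.80 shift [-280.8 -438.3   31.5] len 521.0 turn -0.117 pos [ 0.285  -0.3204  0.2312] phi -1.0029 tilt [0.0004 0.0004] F [ 0.7 -1.2 -0.4] M [ 0.03 -0.04 -0.01] w 0.0594 q [-1.01  0.05  1.79  0.    1.3  -0.  ]
```

Tracks accurately.

Call:
drive_tool:
  steps:
    - [-26, -41, 0, -0.02, 0.1]
    - [-52, -82, 0, -0.04, 0.1]
    - [-78, -123, 0, -0.06, 0.1]
    - [-104, -164, 5, -0.08, 0.1]
    - [-130, -205, 10, -0.1, 0.1]

```text
clock: 1.3
position: [0.3885, -0.0988, 0.2216]
ee_rot: [-0.0, 0.9, -0.436, 0.001]
contact_force: [0.9, -1.7, -0.2]
width: 0.047
```

```bash
python3 go.py 0.5035 0.152 0.13 -0.886
```

```text
t1.30 shift [-125.7 -245.6   91.8] len 291.0 turn -0.016 pos [ 0.3885 -0.0988  0.2216] phi -0.9023 tilt [ 0.002  -0.0004] F [ 0.9 -1.7 -0.2] M [-0.02 -0.03  0.04] w 0.047 q [-0.42  0.01  1.85  0.    1.27  0.48]
```

Call:
drive_tool:
  steps:
    - [-20, -40, 10, 0, 0.1]
    - [-40, -80, 20, -0.01, 0.1]
    - [-60, -120, 35, -0.01, 0.1]
    - [-80, -160, 50, -0.01, 0.1]
    - [-100, -200, 70, -0.01, 0.1]

```text
clock: 1.8
position: [0.4848, 0.1056, 0.1519]
ee_rot: [-0.001, 0.902, -0.431, 0.002]
contact_force: [1.8, -1.0, -0.3]
width: 0.0472
```

```bash
python3 go.py 0.5035 0.152 0.13 -0.886
```

```text
t1.80 shift [-24.4 -43.6  22. ] len 55.0 turn -0.006 pos [0.4848 0.1056 0.1519] phi -0.8917 tilt [ 0.0045 -0.0005] F [ 1.8 -1.  -0.3] M [-0.05  0.02  0.01] w 0.0472 q [ 0.07  0.22  1.8  -0.    1.12  0.97]
```

Call:
drive_tool:
  steps:
    - [-12, -22, 11, -0.01, 0.1]
    - [-24, -43, 22, -0.01, 0.1]
    - [-24, -44, 22, -0.01, 0.1]
    - [-24, -44, 22, -0.01, 0.1]

```text
clock: 2.2
position: [0.5038, 0.152, 0.1297]
ee_rot: [-0.0, 0.905, -0.426, 0.002]
contact_force: [0.2, 0.4, 0.1]
width: 0.0466
```

```bash
python3 go.py 0.5035 0.152 0.031 -0.886
python3 - <<'E'
from h import *
im=manip.get_image("top");cv2.imwrite("pics/e.png",cv2.resize(im[150:240,230:330],None,fx=6,fy=6,interpolation=cv2.INTER_CUBIC))
im=manip.get_image("side");cv2.imwrite("pics/f.png",cv2.resize(im[200:290,230:330],None,fx=6,fy=6,interpolation=cv2.INTER_CUBIC))
E
```

```text
t2.20 shift [-0.5  0.4 98.7] len 99.0 turn 0.006 pos [0.5038 0.152  0.1297] phi -0.8803 tilt [ 0.0034 -0.0012] F [0.2 0.4 0.1] M [ 0.01 -0.01  0.05] w 0.0466 q [ 0.16  0.28  1.77 -0.    1.09  1.04]
```

View pics/f.png

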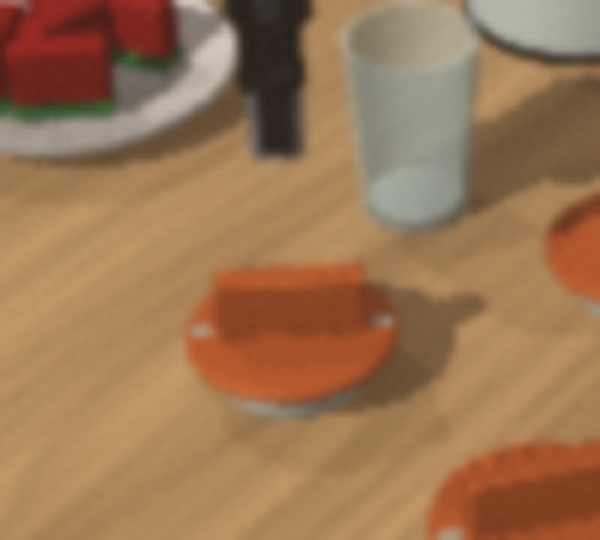

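The fingers at (275,155) hang above the handle at (288,300), and the nearby things are clear. Going down.

Call:
drive_tool:
  steps:
    - [0, 0, 30, 0.006, 0.1]
    - [0, 0, 60, 0.006, 0.1]
    - [0, 0, 80, 0.006, 0.1]
    - [0, 0, 92, 0.006, 0.1]
    - [0, 0, 98, 0.006, 0.1]
  squeeze: 60

```text
clock: 2.8
position: [0.5041, 0.1501, 0.0321]
ee_rot: [-0.0, 0.903, -0.43, 0.002]
contact_force: [0.2, 0.2, 0.8]
width: 0.0468
```

```bash
python3 go.py 0.5035 0.152 0.031 -0.886
python3 - <<'E'
from h import *
print(proj("side",manip.get_state()["position"]))
im=manip.get_image("side");cv2.imwrite("pics/g.png",cv2.resize(im[200:290,230:330],None,fx=6,fy=6,interpolation=cv2.INTER_CUBIC))
E
```

```text
t2.80 shift [-1.9 -0.7  1.1] len 2.0 turn -0.003 pos [0.5041 0.1501 0.0321] phi -0.8895 tilt [ 0.0042 -0.0012] F [0.2 0.2 0.8] M [-0.02 -0.03 -0.02] w 0.0468 q [ 0.16  0.39  1.89 -0.    0.85  1.05]
[[279.00112925 251.86017542]]
```

View pics/g.png

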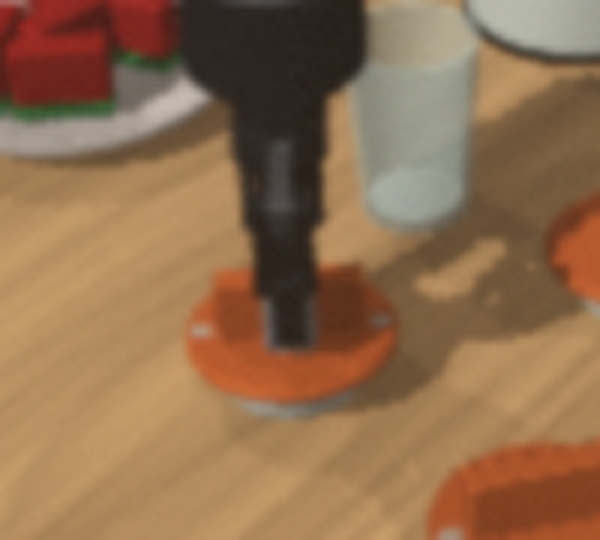

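The near finger at (290,335) stands mid-handle, just above the brim. Closing.

Call:
drive_tool:
  steps:
    - [-1, 0, 1, 0, -1]
    - [-1, 0, 1, 0, -1]
    - [-1, 0, 1, 0, -1]
    - [-1, 0, 1, 0, -1]
    - [-1, 0, 1, 0, -1]
  squeeze: 80

```text
clock: 3.35
position: [0.504, 0.1512, 0.0319]
ee_rot: [-0.001, 0.903, -0.43, 0.003]
contact_force: [-1.1, -0.3, 6.3]
width: 0.0125
```

```bash
python3 go.py 0.5035 0.152 0.131 -0.886
```

```text
t3.35 shift [ -0.5  -0.4 -99.1] len 99.0 turn -0.003 pos [0.504  0.1512 0.0319] phi -0.8891 tilt [ 0.0056 -0.0009] F [-1.1 -0.3  6.3] M [ 0.09  0.26 -0.05] w 0.0125 q [ 0.16  0.39  1.89 -0.    0.85  1.05]
```

Call:
drive_tool:
  steps:
    - [0, 0, -5, 0, -1]
    - [0, 0, -20, 0, -1]
    - [0, 0, -60, 0, -1]
    - [0, 0, -100, 0, -1]
    - [0, 0, -145, 0, -1]

```text
clock: 3.85
position: [0.5021, 0.1512, 0.1775]
ee_rot: [-0.0, 0.903, -0.43, 0.002]
contact_force: [1.1, 0.4, -2.9]
width: 0.0124
```

```bash
python3 go.py 0.574 -0.1857 0.21 -1.458
python3 - <<'E'
from h import *
im=manip.get_image("side");cv2.imwrite("pics/i.png",cv2.resize(im[130:290,200:400],None,fx=4,fy=3.75,interpolation=cv2.INTER_CUBIC))
for n in ("glass","flask"):
  for r in manip.masks_of("top",n)[:1]: print(n,r["location"],topl("top",r["location"],.05))
E
```

```text
t3.85 shift [306.9 156.4 -31.8] len 346.0 turn 0.569 pos [0.5021 0.1512 0.1775] phi -0.889 tilt [ 0.0031 -0.0014] F [ 1.1  0.4 -2.9] M [ 0.02 -0.07 -0.01] w 0.0124 q [ 0.16  0.24  1.7  -0.    1.2   1.05]
glass [316.6, 186.0] [0.5413851  0.01668397 0.05      ]
flask [461.8, 179.5] [ 0.56608186 -0.46014934  0.05      ]
```

View pics/i.png

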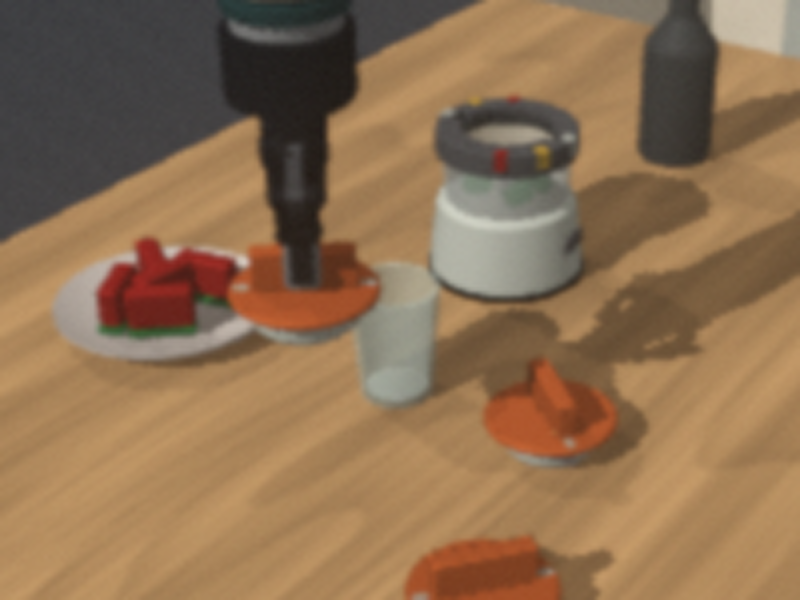

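The lid hangs level in the grip at (300,290), clear of the glass at (397,330). Rising and carrying it to the chopper.

Call:
drive_tool:
  steps:
    - [20, 10, -30, 0.05, -1]
    - [55, 28, -40, 0.15, -1]
    - [95, 48, -40, 0.25, -1]
    - [135, 69, -40, 0.35, -1]
    - [175, 89, -40, 0.45, -1]

```text
clock: 4.5
position: [0.5448, -0.0416, 0.2188]
ee_rot: [-0.003, 0.783, -0.622, 0.003]
contact_force: [1.4, 0.6, -1.5]
width: 0.0123
```

```bash
python3 go.py 0.574 -0.1857 0.205 -1.458
```

```text
t4.50 shift [147.    4.3  13.9] len 148.0 turn 0.115 pos [ 0.5448 -0.0416  0.2188] phi -1.3425 tilt [0.0096 0.0009] F [ 1.4  0.6 -1.5] M [ 0.03 -0.02 -0.03] w 0.0123 q [-0.21  0.24  1.59  0.    1.3   1.14]
```

Call:
drive_tool:
  steps:
    - [40, 1, 3, 0.04, -1]
    - [80, 2, 6, 0.08, -1]
    - [120, 3, 10, 0.11, -1]
    - [147, 4, 14, 0.115, -1]
    - [147, 4, 14, 0.115, -1]

```text
clock: 5.0
position: [0.5736, -0.1892, 0.2015]
ee_rot: [-0.002, 0.745, -0.667, 0.002]
contact_force: [-0.1, -0.6, -3.1]
width: 0.0123
```

Call:
drive_tool:
  steps:
    - [0, 0, 0, 0, -1]
    - [0, 0, 0, 0, -1]

```text
clock: 5.2
position: [0.5725, -0.1884, 0.1997]
ee_rot: [-0.001, 0.745, -0.667, -0.0]
contact_force: [-1.0, 0.1, -2.6]
width: 0.0121
```

```bash
python3 go.py 0.574 -0.1857 0.205 -1.458;  python3 - <<'E'
from h import *
im=manip.get_image("side");cv2.imwrite("pics/s1.png",im);cv2.imwrite("pics/j.png",cv2.resize(im[110:220,270:390],None,fx=6,fy=5.4,interpolation=cv2.INTER_CUBIC))
im=manip.get_image("top");cv2.imwrite("pics/t1.png",im);cv2.imwrite("pics/k.png",cv2.resize(im[140:205,340:420],None,fx=9,fy=9,interpolation=cv2.INTER_CUBIC))
E
```

```text
t5.20 shift [-2.5 -1.8 -5.3] len 6.0 turn -0.003 pos [ 0.5725 -0.1884  0.1997] phi -1.4613 tilt [0.0017 0.0025] F [-1.   0.1 -2.6] M [0.07 0.   0.06] w 0.0121 q [-0.44  0.34  1.5   0.    1.31  1.03]
```

View pics/j.png

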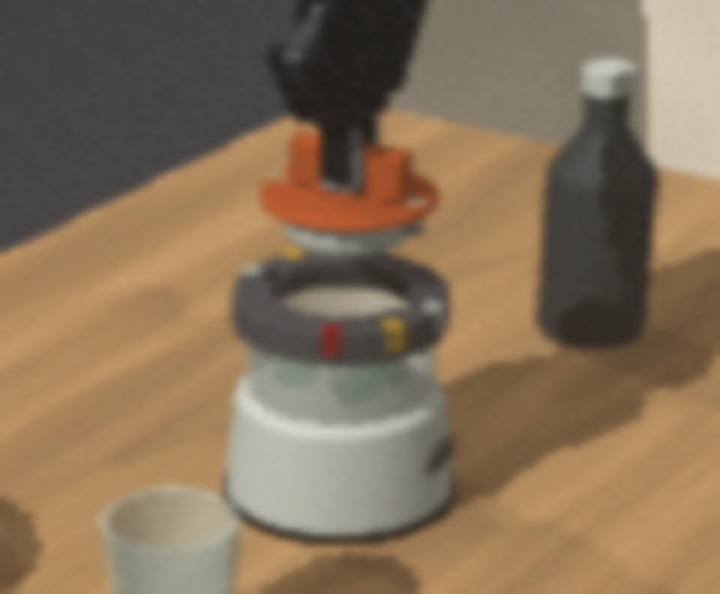

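View pics/k.png

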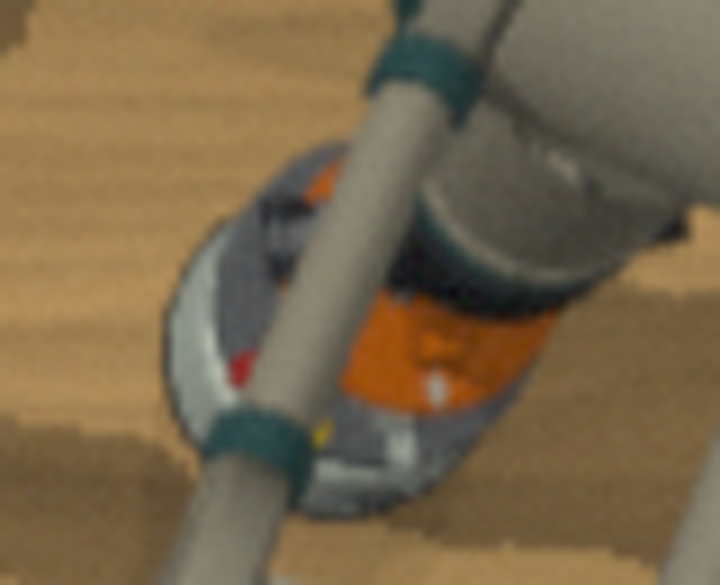

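```bash
cat >> h.py <<'E'
def circ(x,y,z,r,n=60):
    a=np.linspace(0,2*np.pi,n);return np.c_[x+r*np.cos(a),y+r*np.sin(a),0*a+z]
def overlay(c,im,box,s,items,out):
    x0,y0,x1,y1=box;o=cv2.resize(im[y0:y1,x0:x1],None,fx=s,fy=s,interpolation=cv2.INTER_CUBIC)
    for P,col in items:
        q=((proj(c,P)-[x0,y0]+.5)*s-.5); cv2.polylines(o,[np.round(q*8).astype(int)],False,col,1,cv2.LINE_AA,3)
    cv2.imwrite(out,o)
def chop(x,y,th):
    it=[(circ(x,y,.135,.057),(255,255,0)),(circ(x,y,.135,.036),(255,255,0)),(circ(x,y,0,.062),(255,255,0))]
    for a in(0,np.pi):
        c,s=np.cos(th+a),np.sin(th+a); it.append((np.array([[x+r*c,y+r*s,.135] for r in(.046,.057)]),(255,0,255)))
    return it
def lidm(x,y,th,z):
    it=[(circ(x,y,z+.027,.046),(0,255,0)),(circ(x,y,z+.022,.046),(0,255,0)),(circ(x,y,z,.031),(0,255,0))]
    R2=np.array([[np.cos(th),-np.sin(th)],[np.sin(th),np.cos(th)]])
    b=np.array([[32,7],[32,-7],[-32,-7],[-32,7],[32,7]])/1000@R2.T+[x,y]
    it.append((np.c_[b,np.full(5,z+.055)],(255,0,0)))
    for q in(1,-1):
        p=np.array([[q*.039-.003,0],[q*.039+.003,0]])@R2.T+[x,y]; it.append((np.c_[p,[z+.027]*2],(255,0,255)))
    return it
E
python3 - <<'E'
from h import *
s=manip.get_state();p=s["position"];ph=-1.4613
it=chop(.574,-.1857,.1135)+lidm(p[0],p[1],ph+np.pi/2+.004,p[2]-.0319)
overlay("side",cv2.imread("pics/s1.png"),(295,125,355,205),8,it,"pics/l.png")
overlay("top",cv2.imread("pics/t1.png"),(350,145,415,205),9,it,"pics/m.png")
overlay("top",cv2.imread("pics/top0.png"),(350,145,415,205),9,it[:5],"pics/n.png")
E
```

```text
(no output)
```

View pics/l.png

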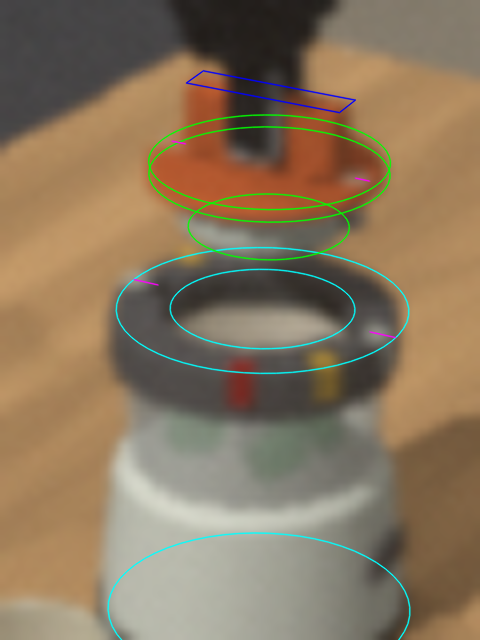

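View pics/m.png

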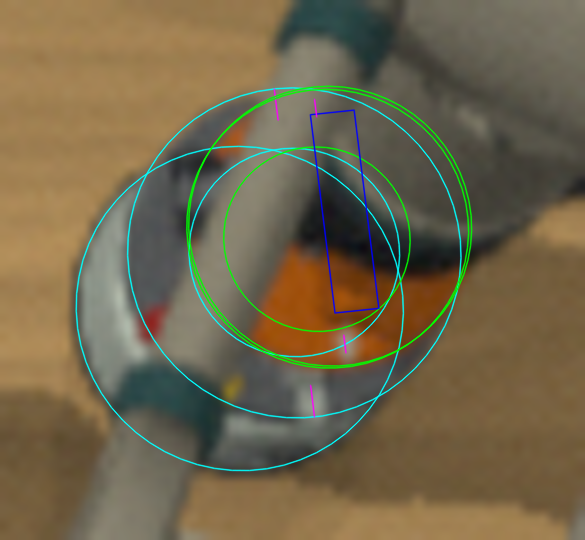

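View pics/n.png

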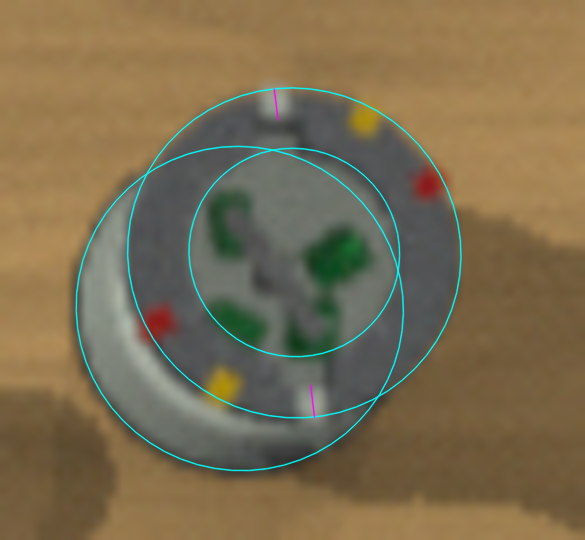

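The fits agree to about 1 mm. The chopper outline matches in the top view. In the side view both rim and lid sit slightly left of the model (by 6 and 3 of 8 enlarged px), so I'll shift the aim about 0.5 mm.

```bash
python3 go.py 0.5743 -0.1853 0.175 -1.4575
```

```text
t5.30 shift [-2.5 -1.4 25.9] len 26.0 turn -0.003 pos [ 0.5731 -0.188   0.2009] phi -1.4604 tilt [0.0039 0.0017] F [ 0.7 -0.7 -1.1] M [ 0.02 -0.    0.03] w 0.0124 q [-0.43  0.33  1.5   0.    1.31  1.03]
```

Call:
drive_tool:
  steps:
    - [-2.5, -1.5, 10, -0.003, -1]
    - [-2.5, -1.5, 20, -0.003, -1]
    - [-2.5, -1.5, 26, -0.003, -1]
    - [-2.5, -1.5, 26, -0.003, -1]
    - [-2.5, -1.5, 26, -0.003, -1]

```text
clock: 5.8
position: [0.5744, -0.1852, 0.1747]
ee_rot: [-0.002, 0.746, -0.666, 0.001]
contact_force: [-0.9, 0.5, -2.2]
width: 0.0124
```

```bash
python3 go.py 0.5743 -0.1853 0.165 -1.4575
```

```text
t5.80 shift [0.1 0.2 9.7] len 10.0 turn 0.0 pos [ 0.5744 -0.1852  0.1747] phi -1.4571 tilt [0.0035 0.0018] F [-0.9  0.5 -2.2] M [ 0.04 -0.02  0.02] w 0.0124 q [-0.43  0.35  1.54  0.    1.25  1.03]
```

Call:
drive_tool:
  steps:
    - [0, 0, 3, 0, -1]
    - [0, 0, 6, 0, -1]
    - [0, 0, 9, 0, -1]
    - [0, 0, 12, 0, -1]
    - [0, 0, 13, 0, -1]

```text
clock: 6.3
position: [0.5742, -0.1851, 0.1612]
ee_rot: [-0.002, 0.746, -0.666, 0.0]
contact_force: [-0.5, -0.5, -2.2]
width: 0.0127
```

```bash
python3 go.py 0.5743 -0.1853 0.145 -1.4575
```

```text
t6.30 shift [ 0.2 -0.1 16.2] len 16.0 turn 0.0 pos [ 0.5742 -0.1851  0.1612] phi -1.4572 tilt [0.0028 0.0021] F [-0.5 -0.5 -2.2] M [ 0.03  0.04 -0.03] w 0.0127 q [-0.43  0.36  1.56  0.    1.22  1.03]
```

No contact force, and the plug has entered the mouth. Continuing down.

Call:
drive_tool:
  steps:
    - [0, 0, 3, 0, -1]
    - [0, 0, 6, 0, -1]
    - [0, 0, 9, 0, -1]

```text
clock: 6.6
position: [0.5742, -0.185, 0.1519]
ee_rot: [-0.002, 0.746, -0.666, 0.0]
contact_force: [0.1, -0.3, -2.5]
width: 0.0123
```

```bash
python3 go.py 0.5743 -0.1853 0.145 -1.4575
```

```text
t6.60 shift [ 0.3 -0.1  6.9] len 7.0 turn 0.0 pos [ 0.5742 -0.185   0.1519] phi -1.4572 tilt [0.0028 0.0022] F [ 0.1 -0.3 -2.5] M [-0.04 -0.05 -0.01] w 0.0123 q [-0.43  0.37  1.57  0.    1.2   1.03]
```

Call:
drive_tool:
  steps:
    - [0, 0, 2.5, 0, -1]
    - [0, 0, 5, 0, -1]
    - [0, 0, 7, 0, -1]
    - [0, 0, 8, 0, -1]

```text
clock: 7.0
position: [0.5741, -0.185, 0.1449]
ee_rot: [-0.002, 0.746, -0.666, 0.0]
contact_force: [-3.9, 2.5, 9.0]
width: 0.0122
```

```bash
python3 go.py 0.5743 -0.1853 0.145 -1.4575
python3 - <<'E'
from h import *
im=manip.get_image("side");cv2.imwrite("pics/o.png",cv2.resize(im[125:205,295:365],None,fx=8,fy=7.5,interpolation=cv2.INTER_CUBIC))
E
```

```text
t7.00 shift [ 0.3 -0.1 -0.1] len 0.0 turn 0.0 pos [ 0.5741 -0.185   0.1449] phi -1.4572 tilt [0.003 0.002] F [-3.9  2.5  9. ] M [ 0.13  0.45 -0.01] w 0.0122 q [-0.43  0.37  1.58  0.    1.19  1.03]
```

View pics/o.png

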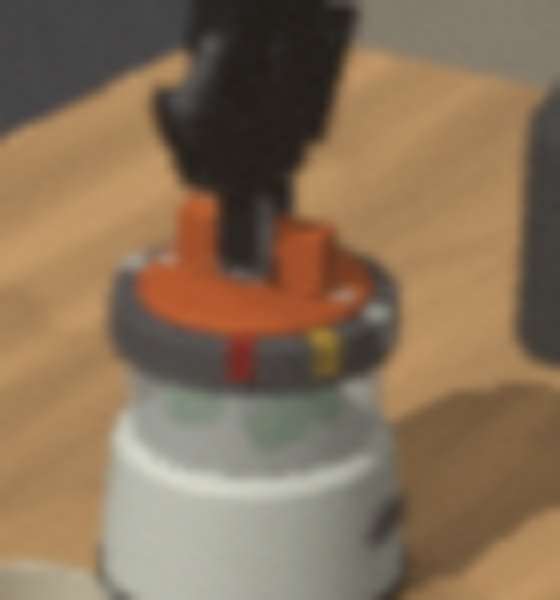

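The lid is seated: TCP z = 0.1449 against 0.145 expected, 11 N of upward contact, and the brim lies flat on the rim in the picture. Next is a gentle clockwise turn with light down-pressure.

Call:
drive_tool:
  steps:
    - [0, 0, 0.5, 0, -1]
    - [0, 0, 0.5, 0.04, -1]
    - [0, 0, 0.5, 0.09, -1]
    - [0, 0, 0.5, 0.14, -1]
    - [0, 0, 0.5, 0.2, -1]
  squeeze: 110

```text
clock: 7.55
position: [0.5752, -0.1854, 0.145]
ee_rot: [0.002, -0.675, 0.738, -0.002]
contact_force: [2.3, 0.5, 1.6]
width: 0.0117
```

```bash
python3 go.py 0.5743 -0.1853 0.145 -2.057
```

```text
t7.55 shift [-0.   0.9  0. ] len 1.0 turn 0.398 pos [ 0.5752 -0.1854  0.145 ] phi -1.6589 tilt [0.0057 0.0008] F [2.3 0.5 1.6] M [-0.03 -0.03  0.16] w 0.0117 q [-0.43  0.37  1.58  0.    1.18  1.23]
```

Call:
drive_tool:
  steps:
    - [0, 0.5, 0.7, 0.05, -1]
    - [0, 0.7, 0.7, 0.1, -1]
    - [0, 0.7, 0.7, 0.15, -1]
    - [0, 0.7, 0.7, 0.2, -1]
    - [0, 0.7, 0.7, 0.2, -1]

```text
clock: 8.05
position: [0.5755, -0.1857, 0.1451]
ee_rot: [0.003, -0.598, 0.801, -0.002]
contact_force: [1.1, -0.0, 3.6]
width: 0.0113
```

```bash
python3 go.py 0.5743 -0.1853 0.145 -2.057
python3 - <<'E'
from h import *
im=manip.get_image("side");cv2.imwrite("pics/p.png",cv2.resize(im[125:205,295:365],None,fx=8,fy=7.5,interpolation=cv2.INTER_CUBIC))
im=manip.get_image("top");cv2.imwrite("pics/q.png",cv2.resize(im[145:205,350:415],None,fx=9,fy=9,interpolation=cv2.INTER_CUBIC))
E
```

```text
t8.05 shift [-0.   1.2  0.1] len 1.0 turn 0.198 pos [ 0.5755 -0.1857  0.1451] phi -1.8585 tilt [ 0.008  -0.0002] F [ 1.1 -0.   3.6] M [-0.1   0.03  0.06] w 0.0113 q [-0.43  0.37  1.58  0.    1.18  1.43]
```

View pics/p.png

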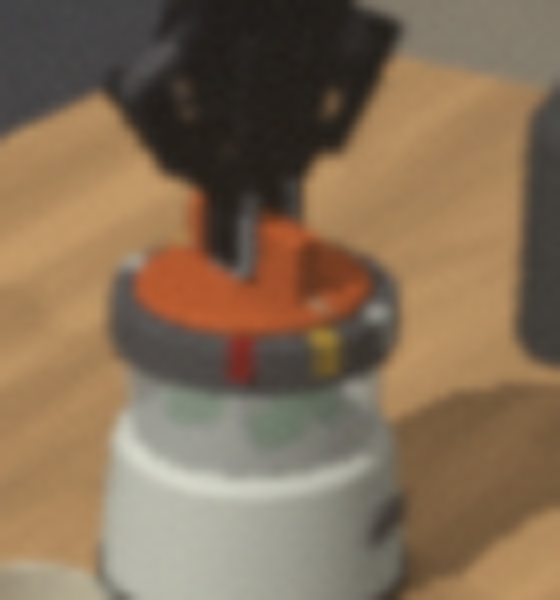

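View pics/q.png

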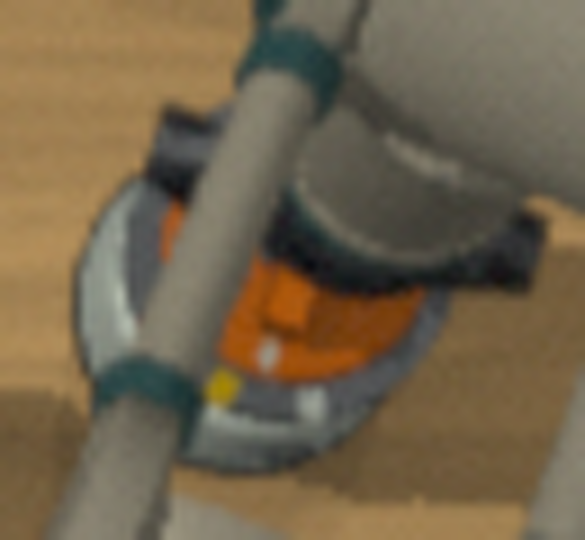

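The lid is turning. Its near mark (side 320,304) is about two thirds of the way from white (377,312) towards yellow (327,350). Turning the rest.

Call:
drive_tool:
  steps:
    - [0, 0.7, 0.7, 0.05, -1]
    - [0, 0.9, 0.7, 0.1, -1]
    - [0, 0.9, 0.7, 0.14, -1]
    - [0, 0.9, 0.7, 0.17, -1]
    - [0, 0.9, 0.7, 0.17, -1]

```text
clock: 8.65
position: [0.5754, -0.186, 0.1451]
ee_rot: [0.004, -0.529, 0.849, -0.003]
contact_force: [1.3, -0.7, 4.8]
width: 0.0118
```

```bash
python3 go.py 0.5743 -0.1853 0.145 -2.057
python3 - <<'E'
from h import *
im=manip.get_image("side");cv2.imwrite("pics/s2.png",im);cv2.imwrite("pics/p2.png",cv2.resize(im[125:205,295:365],None,fx=8,fy=7.5,interpolation=cv2.INTER_CUBIC))
im=manip.get_image("top");cv2.imwrite("pics/t2.png",im);cv2.imwrite("pics/q2.png",cv2.resize(im[145:205,350:415],None,fx=9,fy=9,interpolation=cv2.INTER_CUBIC))
E
```

```text
t8.65 shift [-0.1  1.3  0.1] len 1.0 turn 0.03 pos [ 0.5754 -0.186   0.1451] phi -2.0274 tilt [ 0.0099 -0.0015] F [ 1.3 -0.7  4.8] M [-0.23  0.01  0.15] w 0.0118 q [-0.43  0.37  1.58  0.    1.18  1.6 ]
```

View pics/p2.png

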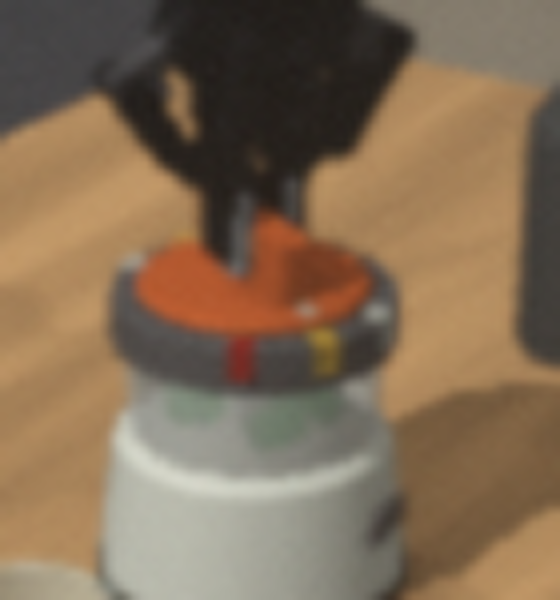

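View pics/q2.png

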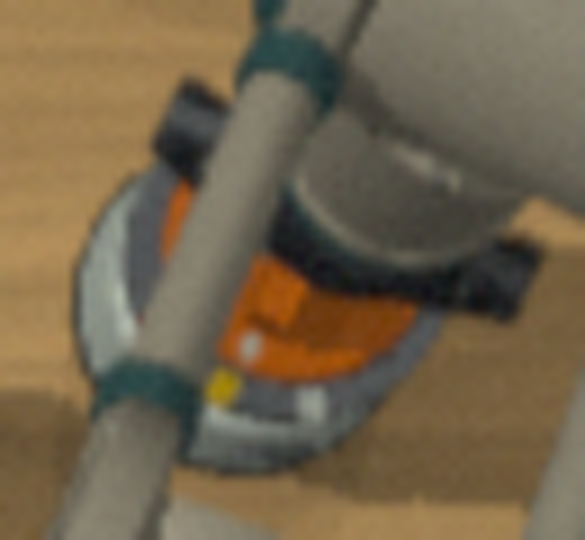

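Run:
```python
from h import *
for c,p,ctr in(("top",((249+.5)/9-.5+350,(347+.5)/9-.5+145),(.574,-.1857)),("side",((308+.5)/8-.5+295,(310+.5)/7.5-.5+125),(.5752,-.1845)),("side",((308+.5)/8-.5+295,(310+.5)/7.5-.5+125),(.574,-.1857))):
    a=topl(c,p,.140)[:2]-ctr; th=np.arctan2(-a[1],-a[0]); print(c,"r",np.hypot(*a),"turn",.1135-th)
```

```text
top r 0.03731708371507089 turn 0.5637596752804016
side r 0.03590074420201569 turn 0.5478550406872348
side r 0.035353098302129654 turn 0.5929458724266307
```

The arm says 0.570 rad turned and vision says 0.55–0.59, so the lid has not slipped. A last 0.035 rad.

Call:
drive_tool:
  steps:
    - [0, 0.9, 0.7, 0.02, -1]
    - [0, 0.9, 0.7, 0.035, -1]
    - [0, 0.9, 0.7, 0.035, -1]
    - [0, 0.9, 0.7, 0.035, -1]

```text
clock: 9.15
position: [0.5753, -0.1862, 0.1451]
ee_rot: [0.004, -0.514, 0.858, -0.004]
contact_force: [0.8, -2.6, 5.6]
width: 0.0119
```

```bash
python3 go.py 0.5743 -0.1853 0.145 -2.057
python3 - <<'E'
from h import *
im=manip.get_image("side");cv2.imwrite("pics/p3.png",cv2.resize(im[125:205,295:365],None,fx=8,fy=7.5,interpolation=cv2.INTER_CUBIC))
im=manip.get_image("top");cv2.imwrite("pics/q3.png",cv2.resize(im[145:205,350:415],None,fx=9,fy=9,interpolation=cv2.INTER_CUBIC))
E
python3 go.py 0.5743 -0.1853 0.145 -2.057
```

```text
t9.15 shift [-0.3  1.3  0.1] len 1.0 turn -0.004 pos [ 0.5753 -0.1862  0.1451] phi -2.061 tilt [ 0.0117 -0.0027] F [ 0.8 -2.6  5.6] M [-0.24  0.04  0.2 ] w 0.0119 q [-0.43  0.37  1.58  0.    1.17  1.63]
t9.25 shift [-0.3  1.3  0.1] len 1.0 turn -0.004 pos [ 0.5753 -0.1861  0.1451] phi -2.0611 tilt [ 0.0117 -0.0026] F [ 1.7 -1.6  5.8] M [-0.24  0.05  0.22] w 0.0117 q [-0.43  0.37  1.58  0.    1.17  1.63]
```

View pics/q3.png

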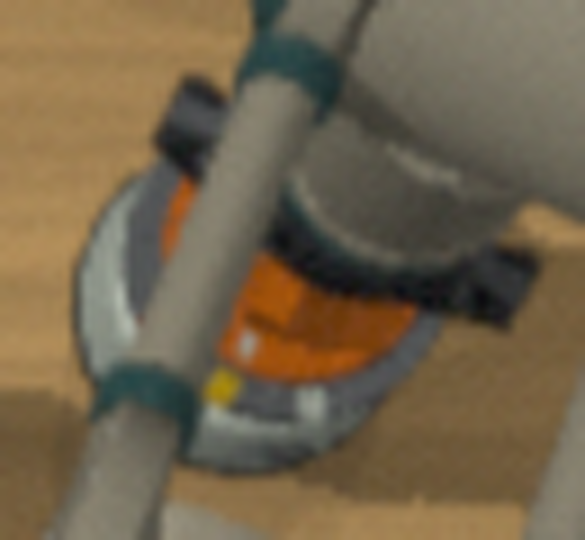

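View pics/p3.png

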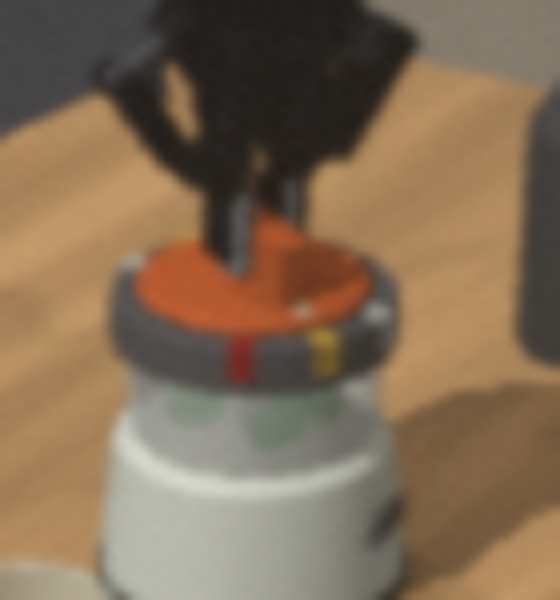

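The turn reads 0.604 rad by the arm and about 0.59 by the top marks, with yellow at 0.61. I'll add slightly more down-pressure so the brim stays flat against a small tool tilt (0.7°).

Call:
drive_tool:
  steps:
    - [0, 0.5, 1.2, 0.006, -1]
    - [0, 0.5, 1.5, 0.006, -1]
    - [0, 0.5, 1.5, 0.006, -1]

```text
clock: 9.55
position: [0.5753, -0.1862, 0.145]
ee_rot: [0.005, -0.512, 0.859, -0.005]
contact_force: [1.0, 0.3, 10.3]
width: 0.0118
```

```bash
python3 go.py 0.5743 -0.1853 0.145 -2.057
python3 - <<'E'
from h import *
im=manip.get_image("side");cv2.imwrite("pics/p4.png",cv2.resize(im[100:300,220:400],None,fx=3,fy=3,interpolation=cv2.INTER_CUBIC))
im=manip.get_image("top");cv2.imwrite("pics/q4.png",cv2.resize(im[145:205,350:415],None,fx=9,fy=9,interpolation=cv2.INTER_CUBIC))
E
python3 go.py 0.5743 -0.1853 0.145 -2.057
```

```text
t9.55 shift [-0.3  1.3  0. ] len 1.0 turn -0.009 pos [ 0.5753 -0.1862  0.145 ] phi -2.0658 tilt [ 0.0133 -0.0036] F [ 1.   0.3 10.3] M [-0.05  0.37  0.23] w 0.0118 q [-0.43  0.37  1.59  0.    1.17  1.64]
t9.65 shift [-0.3  1.3  0. ] len 1.0 turn -0.009 pos [ 0.5753 -0.1862  0.145 ] phi -2.0658 tilt [ 0.0134 -0.0037] F [-0.5 -0.2  8.9] M [-0.05  0.38  0.26] w 0.0121 q [-0.43  0.37  1.59  0.    1.17  1.64]
```

View pics/p4.png

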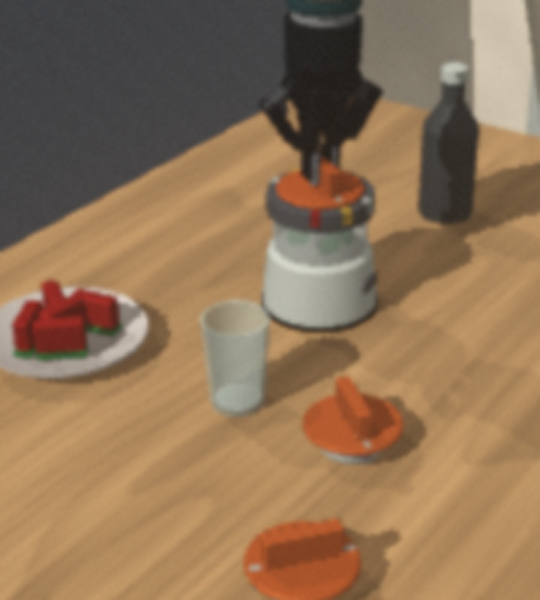

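View pics/q4.png

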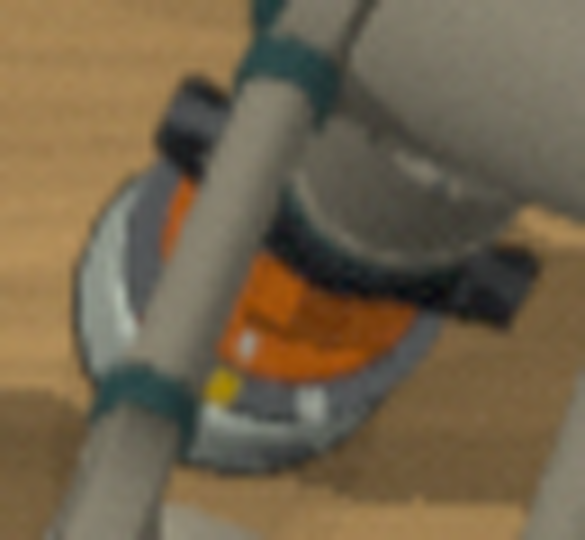

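The lid's handle and brim mark (247,344) point at yellow (222,386), and the brim lies on the rim. The glass, plate and flask are where they were. Everything is steady, so I'm handing in.

```bash
python3 -c "
from rig import manip
print(manip.sign_off())"
```

```text
the job is handed in; nothing more can be done
None
```

The orange lid is on the fruit chopper, turned to the yellow marks and still gripped there. I handed the job in at about 9.7 s; no verdict is reported.

- **What I did:** I took the farthest of the four lids (0.52 m from the base). I lowered it with the handle ends at the white marks until the brim sat on the rim. Then I turned it clockwise while pressing lightly down at 110 N grip.
- **Seating:** The tool stopped at 0.145 m, where a fully seated lid should put it. Upward contact was about 9–11 N, and the brim looked flat on the rim in the side picture.
- **Angle:** The arm turned about 0.61 rad from the white marks. The top-view marks gave about 0.59 rad, with yellow at 0.60 by design. That is well short of the 0.8 rad where the lock begins to resist.
- **Stability:** In the last readings the angle held still against the spring's torque of about 0.2 Nm.
- **Small disagreements:** The two cameras differed by about 1–2 mm and 0.04 rad. The tool ended tilted by about 0.8° and about 1 mm off the seating centre.
- **Other things:** The glass, flask and fruit plate look untouched in the last side picture. I did not re-check the phone, but the arm never went near it.

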